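# Find the grating drum that fits the grater's shaft

### The arm

A 7-joint arm with a two-finger parallel gripper is mounted at the origin on a cart in front of the work surface, level with it; the furniture and walls round the work are solid. World frame = base frame: x ahead of the robot, y to its left, z up, the work surface at z = 0. Lengths are in m, angles in rad, forces in N, time in s.
With the tool pointing down it reaches from about 0.425 to 0.925 m from the base axis. Payload 6.8 kg.
Tool frame: the origin (TCP) lies between the finger pads; the fingertips stand r.tcp_to_tips ahead of it and the grasp point (between the pads) is the TCP (r.tcp_to_tips is the distance from the TCP to the fingertips, in m); z points along the fingers, y is the line along which they close (so a half turn about z gives the same grasp; the last joint's range is limited). The gripper opens to 85 mm and grips with 20 to 120 N. Pads are 22 mm wide; open, the fingers measure 114 mm over their backs; the gripper's body (76 mm by 85 mm) begins 54 mm behind the grasp point. The pads swing forward as they close: fully open they stand 13 mm farther back than shut.
Start: joints at [-1.211, 0.477, 0.022, 1.555, -0.011, 1.109, -0.083], TCP at [0.304, 0.602, 0.25] pointing down, gripper open.
Joint ranges: [-2.96, 2.96], [-0.34, 2.1], [-1.41, 1.46], [0.24, 2.44], [-1.37, 4.51], [0.17, 1.92], [-2.96, 2.96]. Speed limits (rad/s): [2.39, 2.39, 3.14, 3.14, 3.14, 3.14, 3.14].

### API

Orientations are given as a rotation vector (axis times angle).
In Python, from bench import r gives the robot as it stands.
- The arm moves only by the tool servo_tool, never from a script. Its argument "commands" is a list of rows, each a list of 2 entries, a list of its own where there are three numbers: the shift along the tool's x, y, z normalised to -1 to 1, where 1 is 250 mm, then the turn, a rotation vector about the tool's x, y, z normalised to -1 to 1, where 1 is 90 degrees. In form: [[[dx, dy, dz], [ax, ay, az]], ...]. A call has 1 to 20 rows; each row is the pose to reach, as a shift and turn from the pose commanded when the call began, along the tool's axes at that moment; what a row does not reach only later rows make up. A row lasts 1/10 s, in which the tool goes at most 50 mm and 8.59 degrees, less where a joint would pass 70% of its speed; a pose out of reach is approached as far as the arm can. A call with a number of a shift or a turn outside -1 to 1 is refused whole. A call with a gripper value outside its range is refused whole. "claw" is the closure, from 0 (fully open) to 1 (shut), set as the call begins (left out, the last holds). The fingers move at their own pace and stop on an object; "squeeze" is the grip in N (left out, the last holds). Time passes only in rows, so rows that repeat a pose let the fingers close. It gives the time, the measured TCP pose, the force, the opening and the grip force at its end, in the units of the state.
- r.get_obs(): the state, without advancing time (a new reading comes with each control period).
- r.grab_frame(name): name is "scene" or "top" or "wrist"; returns (picture, depth): 480x640x3 uint8, red, green, blue; 480x640 float32, m along the optical axis (not along the pixel's ray), 0 where there is no reading.
- r.camera_model(name): a dict with "fx", "fy", "cx", "cy" (pixels), "k1" (the pictures are not rectified: a ray, as slopes to the right and down, at radius r is drawn at 1 + k1 r^2 times it, then the intrinsics apply), "extrinsics" (4x4, takes a point from camera to world coordinates); the wrist camera has in their place "hand_eye" (4x4, takes a point from camera to tool coordinates, whose origin is the TCP and whose axes are the flange's). Camera axes: x right, y down, z forward; pixel columns grow to the right and rows downward; lengths in m; the calibration is good to about 2 mm. A picture is of the moment at which its call begins: read the wrist's pose just before it. camera_model takes no time and is no camera call.
- r.hand_in(): hands the job in; it is judged then, once.
Trained networks look in the newest picture that a camera, given by its name, has taken for a name from the list of things; names that differ only in an ending like _2 or _b are one class to them, and where a whole thing is asked for, a point or a joint stands for the part that bears it (a point fixed in the world has none). Each returns a list of dicts, best first, with "confidence" (0 to 1); they miss things now and then, are a little off and sometimes report something else, mostly with a low value. They report only what shows in the picture. A call takes as long as a camera call. They do not tell look-alikes from the thing itself.
- r.boxes_of(camera, target): "uv" ([column, row] in pixels, amid what is visible of it).
- r.mark_of(camera, target): "uv" ([column, row] in pixels: a listed point, or the origin of a listed thing).
The state is a dict: "clock": time; "joints": joint angles; "qvel": joint speeds; "tau": joint torques, N m; "tcp_pos": TCP position; "orientation": TCP orientation; "contact_force": force on the tool from outside, world axes, zero at the start; "moment": the same for the moment, N m; "grip_width": finger opening in m; "gripper_force": force on a finger pad.
Only numpy, scipy, OpenCV 4.12 (cv2) and the standard library are available. Lean on these libraries where they do the work, as an engineer would, in place of code of your own. Each camera call takes 0.05 s, during which the arm holds its last target. There are 200 camera calls.

### The job

One of the two washed grating drums belongs to this grater, the other to a different machine, and they look alike. Try the drum on the loading rods by pushing it gently along them onto the drive shaft: the right drum goes fully home against the bearing face, the wrong one stops well short and must not be forced. Leave the drum that fits fully home on the shaft, lay the one that does not fit in the shallow steel tray without dropping it, and do not disturb the other things on the table.

Things in the scene. Friction and masses are not known exactly. Their poses are not given: they have to be found in the camera images.
- grater: fixed steel drive unit of a drum grater, 96 mm deep, 160 wide, 190 high, with a level drive shaft and, below it, two loading rods, all pointing to the robot. Origin: on the table under the shaft, in the plane of the bearing face (49 mm boss, 8 mm proud of the housing). x points into the housing, so shaft and rods run along -x; shaft axis at y = 0, z = 103.5 mm
- shaft_tip (a point): tip of the drive shaft, on its axis, 60 mm in front of the bearing face. The shaft is of one of two patterns, not told: straight, or thick at the root and thin at the nose. The fitting drum has 1.5 mm clearance all round; the other stops about 30 mm short of home with some of the shaft inside it, and must be drawn back along the rods before it is lifted
- home (a point): where the middle of a drum is when it is fully home, its open end against the bearing face: on the shaft axis, 40 mm in front of the face, axes as the grater's
- rods_end (a point): on the shaft axis above the front end of the two rods, 203 mm in front of the bearing face, axes as the grater's. Rods: 10 mm thick, at y = -17 and +17 mm, centres at z = 74 mm. A drum laid on them lies in line with the shaft, its axis at z = 103.5 mm. Nothing before the housing rises above the rods; under them stands a steel catch pan, 65 mm high, 108 mm wide
- drum_a: stainless grating drum, cylinder 58 mm in diameter, 80 mm long, with dark perforations, 0.25 kg. Origin: middle of its axis. Its x axis runs from the flat closed end (-40 mm) to the open end (+40 mm) with the bore for the shaft, 64 mm deep. Both drums look alike; only one fits this shaft, which is not told. At first it lies on the loading rods, open end to the shaft
- drum_b: stainless grating drum, cylinder 58 mm in diameter, 80 mm long, with dark perforations, 0.25 kg. Origin: middle of its axis. Its x axis runs from the flat closed end (-40 mm) to the open end (+40 mm) with the bore for the shaft, 64 mm deep. Both drums look alike; only one fits this shaft, which is not told. At first it lies on the table beside the grater, open end away from the robot
- tray: shallow open steel tray, fixed on the table to the left or right of the grater, 200 mm (x) by 170 mm (y), rim 19 mm high, floor 3 mm thick. Origin: centre of its underside. A drum that lies in it has its axis 32 mm above the table
- ramekin: bystander: white ramekin, 69 mm wide and 34 mm high; origin at the centre of its underside
- tin: bystander: plain steel tin, 75 mm wide and 58 mm high; origin at the centre of its underside
- sauce_bottle: bystander: pale squeeze bottle, 60 mm wide and 198 mm high; origin at the centre of its underside
- mill: bystander: wooden pepper mill, 58 mm wide and 170 mm high; origin at the centre of its underside
- potato: bystander: potato, 89 mm long and 44 mm high; origin at the centre of its underside
There are look-alikes about, which are no part of the job. What is shaped like the drum_b but yellow is not meant.

How it is judged:
By the outcome, as a careful person would: the job done as asked, in the order asked, and still so for the second after the job is handed in, with the robot touching nothing.
It also fails if it takes over 72 s, if anything falls off the work surface, if the arm or the gripper's body presses on something with over 40 N, if the wrist force passes 120 N, or if a joint passes its speed limit or range.

## Working session

There is one attempt and no reset: what is moved stays moved. The work goes in short steps, Python scripts to look and compute and a tool call to move; the robot and the scene stay as the last step left them, time stands still between calls to the robot, and variables do not carry over. Pictures are saved under pics/ and viewed, at most 10 in all, crops included, and the job is handed in when it is done.

Besides the shell and the picture viewer there is one more tool, called as a command line: name --argument value ..., lists and objects as JSON in quotes. servo_tool: Moves the arm, as the interface text tells. Scaled input: -1 to 1 covers 250 mm each way for a shift and 90 degrees each way for a turn. Its arguments: {"type":"object","properties":{"commands":{"type":"array"},"claw":{"type":"number"},"squeeze":{"type":"number"}},"required":["commands"]}

```bash
ls; mkdir -p pics
cat > h.py <<'E'
import numpy as np, cv2
from bench import r
from scipy.spatial.transform import Rotation as R
def T(cam):
    m=r.camera_model(cam)
    if 'extrinsics' in m: return m,np.array(m['extrinsics'])
    o=r.get_obs(); t=np.eye(4); t[:3,:3]=R.from_rotvec(o['orientation']).as_matrix(); t[:3,3]=o['tcp_pos']
    return m,t@np.array(m['hand_eye'])
def rays(m,uv):
    K=np.array([[m['fx'],0,m['cx']],[0,m['fy'],m['cy']],[0,0,1]])
    return cv2.undistortPoints(np.array(uv,float).reshape(-1,1,2),K,np.array([m['k1'],0,0,0.])).reshape(-1,2)
def cloud(cam,depth):
    m,E=T(cam); v,u=np.mgrid[0:480,0:640]
    s=rays(m,np.stack([u.ravel(),v.ravel()],1)); d=depth.ravel()[:,None]
    p=np.hstack([s*d,d])@E[:3,:3].T+E[:3,3]; p[d[:,0]==0]=np.nan
    return p.reshape(480,640,3)
def planept(cam,uv,z):
    m,E=T(cam); s=rays(m,[uv])[0]; d=E[:3,:3]@np.array([s[0],s[1],1]); c=E[:3,3]
    return c+d*(z-c[2])/d[2]
E
python3 - <<'E'
from h import *
o=r.get_obs(); print(o, r.tcp_to_tips)
ims=[]
for c in ['top','scene']:
    p,d=r.grab_frame(c); cv2.imwrite(f'pics/{c}0.png',p[...,::-1]); np.save(f'{c}.npy',cloud(c,d)); 
    P=np.load(f'{c}.npy')
    for t in ['drum_a','grater','tray','home','rods_end','shaft_tip']:
        for q in r.mark_of(c,t)[:4]:
            u,v=np.clip(np.round(q['uv']).astype(int),0,[639,479]); print(c,t,(u,v),round(q['confidence'],2),P[v,u].round(3))
E
```

```text
pics
{'clock': 0.0, 'joints': array([-1.21109758,  0.47784047,  0.02236967,  1.55644671, -0.01152584,
        1.10928788, -0.08310419]), 'qvel': array([-0.00016528,  0.00133612, -0.00066055, -0.00026874, -0.00127574,
        0.00042406, -0.00069364]), 'tau': array([ 7.70651550e-04, -5.96467388e+01,  1.60809863e+00, -2.81205279e+01,
        1.24327355e-02,  9.34716052e-03, -2.68665900e-05]), 'tcp_pos': array([0.30414406, 0.60197566, 0.24930119]), 'orientation': array([-7.28095874e-01, -3.05574422e+00,  2.87291822e-03]), 'contact_force': array([ 0.60155207, -0.99121565,  0.17569488]), 'moment': array([ 0.00034476, -0.01168361, -0.01437852]), 'gripper_force': 0.0, 'grip_width': 0.08555469288774724} 0.019
top drum_a (np.int64(213), np.int64(265)) 0.96 [0.48  0.399 0.059]
top drum_a (np.int64(350), np.int64(242)) 0.7 [0.529 0.049 0.129]
top drum_a (np.int64(268), np.int64(265)) 0.7 [0.478 0.257 0.058]
top grater (np.int64(346), np.int64(198)) 0.97 [0.639 0.057 0.115]
top grater (np.int64(349), np.int64(242)) 0.33 [0.529 0.052 0.136]
top tray (np.int64(448), np.int64(268)) 0.55 [ 0.465 -0.
[... 642 characters left out ...]
(np.int64(367), np.int64(257)) 0.63 [0.588 0.009 0.042]
scene tray (np.int64(412), np.int64(370)) 0.94 [ 0.455 -0.221  0.003]
scene tray (np.int64(486), np.int64(344)) 0.44 [ 0.575 -0.269  0.018]
scene home (np.int64(359), np.int64(219)) 0.98 [0.596 0.045 0.109]
scene rods_end (np.int64(302), np.int64(250)) 0.97 [ 0.549  0.169 -0.001]
scene rods_end (np.int64(417), np.int64(370)) 0.57 [ 0.46  -0.226  0.004]
scene rods_end (np.int64(223), np.int64(208)) 0.25 [0.478 0.378 0.046]
scene shaft_tip (np.int64(369), np.int64(259)) 0.62 [0.59  0.006 0.038]
scene shaft_tip (np.int64(355), np.int64(222)) 0.56 [0.564 0.024 0.121]
scene shaft_tip (np.int64(290), np.int64(327)) 0.18 [ 0.356 -0.047  0.028]
```

View pics/top0.png

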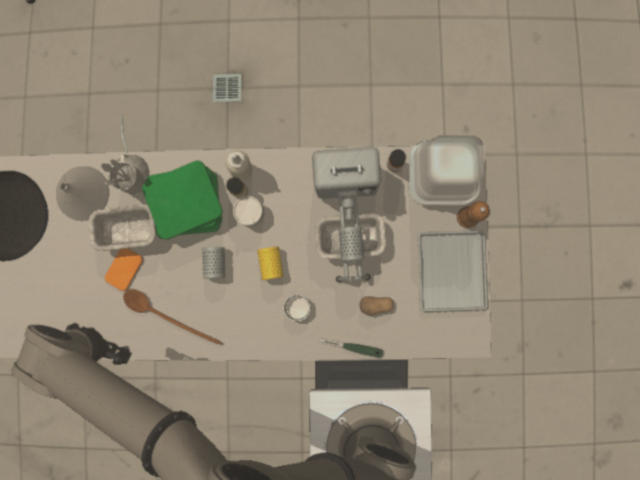

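View pics/scene0.png

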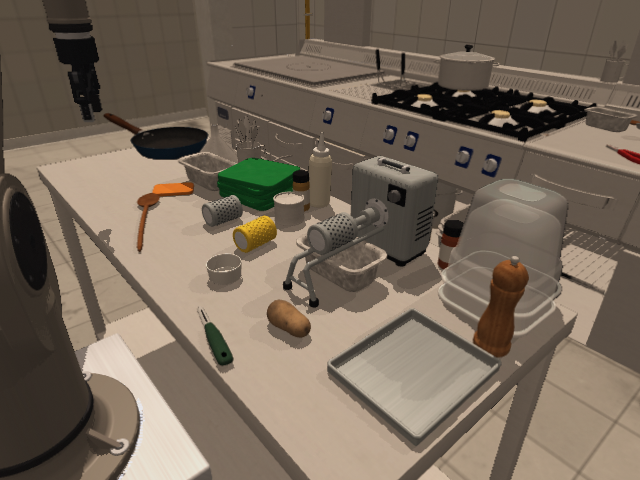

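Steel drums show at top (213,264) on the table and (351,243) on the rods. The yellow one at (270,263) is the decoy, so drum_b is the grey drum at (213,264). Next I'll make an enlarged crop and measure both drums.

Run:
```python
from h import *
im=cv2.imread('pics/top0.png'); 
cv2.imwrite('pics/crop.png',cv2.resize(im[140:320,190:400],None,fx=3.3,fy=3.3,interpolation=cv2.INTER_CUBIC))
A=np.load('top.npy');B=np.load('scene.npy')
def box(P,lo,hi): 
    q=P.reshape(-1,3); return q[np.all((q>lo)&(q<hi),1)]
def fit(q,n):
    c,(w,h),a=cv2.minAreaRect(q[:,:2].astype(np.float32)*1000); print(n,len(q),'c',np.round(c,1),'wh',round(w,1),round(h,1),'ang',round(a,2),'zmax',np.percentile(q[:,2],[50,98]).round(4),'mean',q.mean(0).round(4))
for n,P in (('top',A),('scene',B)):
    fit(box(P,[.40,.34,.02],[.56,.46,.08]),n+' b')
    fit(box(P,[.40,.34,.035],[.56,.46,.08]),n+' b hi')
    fit(box(P,[.45,-.0,.09],[.565,.1,.15]),n+' a')
    fit(box(P,[.45,-.0,.11],[.565,.1,.15]),n+' a hi')
    fit(box(P,[.3,-.35,.012],[.62,-.10,.03]),n+' tray')
    fit(box(P,[.58,-.1,.17],[.85,.2,.22]),n+' housing top')
    fit(box(P,[.57,-.0,.09],[.63,.1,.13]),n+' shaft')
    fit(box(P,[.40,-.0,.066],[.47,.1,.1]),n+' rods')
    fit(box(P,[.48,.36,-.01],[.52,.46,.012]),n+' table')
for c in ['top','scene']:
    for t,z in [('drum_a',.0),('home',.1035),('rods_end',.1035),('shaft_tip',.1035)]:
        r.grab_frame(c) if t=='drum_a' else 0
        for q in r.mark_of(c,t)[:3]:
            print(c,t,round(q['confidence'],2),[planept(c,q['uv'],zz)[:2].round(4) for zz in ([.029,.1035] if t=='drum_a' else [z])])
```

```text
top b 676 c [486.6 402.7] wh 80.4 55.5 ang 0.05 zmax [0.0522 0.062 ] mean [0.4862 0.4    0.0505]
top b hi 637 c [486.6 403.1] wh 80.7 53.2 ang 0.44 zmax [0.0527 0.0622] mean [0.4868 0.4009 0.0516]
top a 759 c [525.9  45.7] wh 80.4 57.8 ang 3.28 zmax [0.1269 0.1367] mean [0.5249 0.0463 0.1253]
top a hi 721 c [525.6  46.1] wh 79.9 56.3 ang 2.06 zmax [0.1274 0.1368] mean [0.525  0.0466 0.1264]
top tray 677 c [ 486.9 -221.5] wh 182.0 265.3 ang 90.0 zmax [0.0176 0.0256] mean [ 0.4669 -0.2222  0.0178]
top housing top 2635 c [697.7  55.7] wh 103.2 160.3 ang 3.62 zmax [0.1885 0.2017] mean [0.6984 0.0557 0.1882]
top shaft 153 c [608.5  52.5] wh 29.6 42.7 ang 89.17 zmax [0.1111 0.1233] mean [0.6121 0.0515 0.1115]
top rods 97 c [454.8  41.8] wh 45.3 30.0 ang 89.4 zmax [0.076  0.0844] mean [0.4555 0.0432 0.076 ]
top table 238 c [500.1 409.9] wh 99.9 37.6 ang 89.42 zmax [-0.0007  0.0064] mean [ 0.4999  0.4085 -0.0006]
scene b 740 c [486.3 398.9] wh 56.2 84.8 ang 89.01 zmax [0.0431 0.0568] mean [0.4798 0.3869 0.0417]
scene b hi 517 c [486.4 398.2] wh 51.3 84.4 ang 89.31 zmax [0.0484 0.057 ] mean [
[... 785 characters left out ...]
ay([0.4884, 0.255 ]), array([0.4857, 0.2463])]
top drum_a 0.68 [array([0.4789, 0.4021]), array([0.4767, 0.3864])]
top drum_a 0.58 [array([0.5236, 0.0426]), array([0.5193, 0.0439])]
top home 0.81 [array([0.6011, 0.0483])]
top rods_end 0.84 [array([0.4376, 0.0417])]
top shaft_tip 0.88 [array([0.5972, 0.0531])]
scene drum_a 0.88 [array([0.4859, 0.4024]), array([0.4153, 0.2621])]
scene drum_a 0.77 [array([0.6111, 0.1447]), array([0.5213, 0.0439])]
scene drum_a 0.62 [array([0.4776, 0.2438]), array([0.4084, 0.1279])]
scene home 0.59 [array([0.5124, 0.036 ])]
scene rods_end 0.77 [array([0.4366, 0.0356])]
scene shaft_tip 0.77 [array([0.5916, 0.0501])]
scene shaft_tip 0.19 [array([ 0.5192, -0.061 ])]
```

View pics/crop.png

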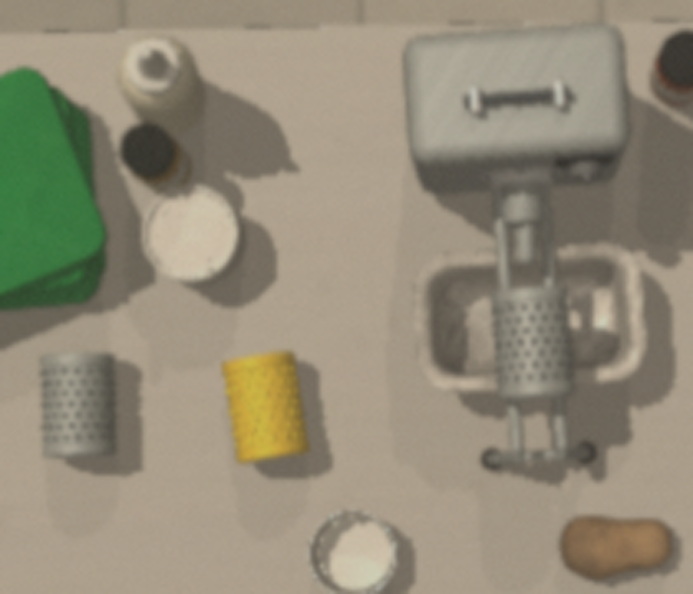

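The crop confirms it: the grey drum at crop (78,405) is drum_b and the yellow one is the decoy. Drum_a lies on the rods, and the shaft looks stepped. The grater axis is at about 3.5°, with the bearing face near x = 0.641. I'll hover above drum_a next.

```bash
cat >> h.py <<'E'
def plan(p,yaw_deg):
    """tool-down target, tool x at yaw_deg in world; prints normalised shift/turn from the measured pose"""
    o=r.get_obs(); M=R.from_rotvec(o['orientation']); a=np.radians(yaw_deg)
    x=np.array([np.cos(a),np.sin(a),0]); z=np.array([0,0,-1.]); G=R.from_matrix(np.stack([x,np.cross(z,x),z],1))
    print('shift',(M.inv().apply(np.array(p)-o['tcp_pos'])/.25).round(4),'turn',((M.inv()*G).as_rotvec()/(np.pi/2)).round(4))
E
python3 - <<'E'
from h import *
plan([.51,.044,.27],183.5); plan([.407,.323,.27],165)
print(np.array(r.camera_model('wrist')['hand_eye']).round(3))
E
```

```text
shift [-1.7416 -1.6233 -0.0788] turn [ 0.     -0.     -0.3366]
shift [-0.8707 -0.8129 -0.0788] turn [ 0.     -0.     -0.1311]
[[ 0.001 -0.966 -0.26   0.066]
 [ 1.     0.001 -0.001  0.   ]
 [ 0.001 -0.26   0.966 -0.123]
 [ 0.     0.     0.     1.   ]]
```

servo_tool --commands '[[[-0.1, -0.1, -0.01], [0, 0, -0.01]], [[-0.2, -0.19, -0.02], [0, 0, -0.03]], [[-0.3, -0.28, -0.03], [0, 0, -0.05]], [[-0.4, -0.37, -0.04], [0, 0, -0.06]], [[-0.5, -0.46, -0.05], [0, 0, -0.08]], [[-0.6, -0.55, -0.06], [0, 0, -0.09]], [[-0.7, -0.65, -0.07], [0, 0, -0.11]], [[-0.8, -0.74, -0.08], [0, 0, -0.12]], [[-0.87, -0.81, -0.08], [0, 0, -0.13]], [[-0.87, -0.81, -0.08], [0, 0, -0.13]]]' --claw 0 --squeeze 20

```text
clock: 2.2
tcp_pos: [0.409, 0.3197, 0.2706]
orientation: [0.422, 3.112, -0.001]
contact_force: [-0.1, -0.4, 0.0]
grip_width: 0.0852
gripper_force: 0.0
```

Run:
```python
from h import *
plan([.51,.044,.27],183.5); print(r.get_obs()['joints'])
```

```text
shift [-0.6829 -0.9554  0.0041] turn [-0.0006  0.0006 -0.2104]
[-0.85098157  0.19859001  0.07674351  1.90569168 -0.01598179  1.03808
  0.53381514]
```

servo_tool --commands '[[[-0.07, -0.1, 0], [0, 0, -0.02]], [[-0.14, -0.2, 0], [0, 0, -0.04]], [[-0.21, -0.3, 0], [0, 0, -0.06]], [[-0.28, -0.4, 0], [0, 0, -0.08]], [[-0.35, -0.5, 0], [0, 0, -0.1]], [[-0.42, -0.6, 0], [0, 0, -0.13]], [[-0.5, -0.7, 0], [0, 0, -0.15]], [[-0.57, -0.8, 0], [0, 0, -0.17]], [[-0.63, -0.88, 0], [0, 0, -0.19]], [[-0.683, -0.955, 0.004], [0, 0, -0.21]], [[-0.683, -0.955, 0.004], [0, 0, -0.21]], [[-0.683, -0.955, 0.004], [0, 0, -0.21]]]'

```text
clock: 3.4
tcp_pos: [0.5099, 0.0493, 0.2693]
orientation: [0.103, -3.14, -0.001]
contact_force: [-0.1, 0.0, -0.3]
grip_width: 0.0854
gripper_force: 0.0
```

```bash
cat > look.py <<'E'
import sys
from h import *
def box(P,lo,hi):
    q=P.reshape(-1,3); return q[np.all((q>lo)&(q<hi),1)]
def fit(q,n):
    if len(q)<5: return print(n,len(q))
    c,(w,h),a=cv2.minAreaRect(q[:,:2].astype(np.float32)*1000); print(n,len(q),'c',np.round(c,1),'wh',round(w,1),round(h,1),'ang',round(a,2),'z98',np.percentile(q[:,2],98).round(4))
p,d=r.grab_frame('wrist'); P=cloud('wrist',d); cv2.imwrite(sys.argv[1],p[...,::-1])
E
python3 - <<'E'
import sys; sys.argv=['','pics/w1.png']
from look import *
fit(box(P,[.45,-.0,.09],[.565,.1,.15]),'a'); fit(box(P,[.45,-.0,.115],[.565,.1,.15]),'a hi')
fit(box(P,[.57,-.0,.09],[.63,.1,.13]),'shaft'); fit(box(P,[.40,-.0,.066],[.48,.1,.1]),'rods')
q=box(P,[.567,.02,.085],[.645,.08,.135])
for x in np.arange(.567,.645,.006):
    s=q[(q[:,0]>=x)&(q[:,0]<x+.006)]
    if len(s)>3: print(x.round(3),len(s),'y',np.percentile(s[:,1],[3,97]).round(4),'mid',s[:,1].mean().round(4),'z',s[:,2].max().round(4))
print(r.get_obs()['tcp_pos'],r.get_obs()['joints'])
E
```

```text
a 6884 c [525.4  46.7] wh 81.4 58.2 ang 3.5 z98 0.1323
a hi 6177 c [525.3  46.3] wh 81.2 53.6 ang 2.92 z98 0.1324
shaft 1324 c [608.1  51.8] wh 45.4 30.8 ang 3.26 z98 0.1188
rods 1075 c [460.   42.7] wh 42.5 43.9 ang 3.78 z98 0.0794
0.585 158 y [0.0438 0.0576] mid 0.0507 z 0.1117
0.591 109 y [0.0433 0.0586] mid 0.0509 z 0.1121
0.597 108 y [0.0436 0.059 ] mid 0.0513 z 0.1115
0.603 111 y [0.0439 0.0594] mid 0.0518 z 0.1121
0.609 123 y [0.0443 0.0647] mid 0.0535 z 0.1175
0.615 420 y [0.0384 0.0667] mid 0.0525 z 0.1201
0.621 198 y [0.0386 0.0673] mid 0.0527 z 0.1193
0.627 193 y [0.039  0.0674] mid 0.0534 z 0.1203
0.633 201 y [0.0385 0.0681] mid 0.0536 z 0.1199
0.639 313 y [0.0406 0.0767] mid 0.0614 z 0.1259
[0.50971771 0.04996439 0.26926723] [-0.43209186  0.18709061  0.24435501  1.93124944 -0.05328913  1.029355
  1.47343619]
```

View pics/w1.png

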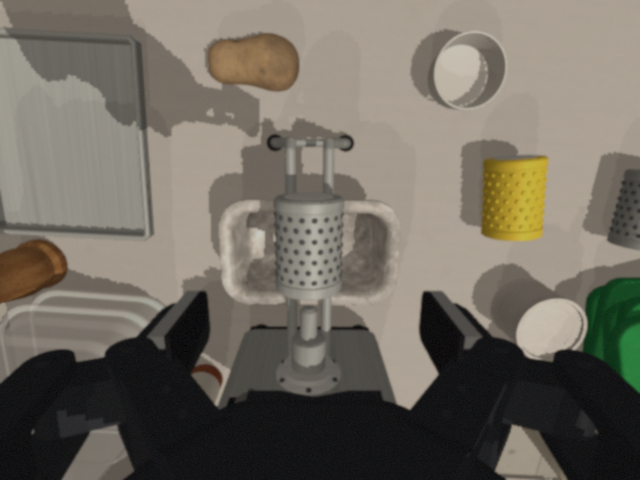

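The wrist view shows drum_a at (308,245) on the rods, with a stepped shaft (16 mm nose, 29 mm root) at (308,335). Both lie at yaw 3.5°.

Run:
```python
from h import *
plan([.5134,.0458,.25],183.5);plan([.5134,.0458,.106],183.5)
```

```text
shift [-0.0136 -0.0177  0.0771] turn [ 0.0004 -0.0001  0.0038]
shift [-0.0137 -0.018   0.6531] turn [ 0.0004 -0.0001  0.0038]
```

servo_tool --commands '[[[-0.014, -0.018, 0.08], [0, 0, 0.004]], [[-0.014, -0.018, 0.16], [0, 0, 0.004]], [[-0.014, -0.018, 0.24], [0, 0, 0.004]], [[-0.014, -0.018, 0.32], [0, 0, 0.004]], [[-0.014, -0.018, 0.32], [0, 0, 0.004]], [[-0.014, -0.018, 0.32], [0, 0, 0.004]]]'

```text
clock: 4.05
tcp_pos: [0.5136, 0.0456, 0.1896]
orientation: [0.097, -3.14, -0.0]
contact_force: [-0.4, 0.2, 0.3]
grip_width: 0.0852
gripper_force: 0.0
```

Run:
```python
from h import *
plan([.5134,.0458,.106],183.5)
```

```text
shift [0.0004 0.0008 0.3343] turn [ 0.0002 -0.0002  0.0003]
```

servo_tool --commands '[[[0, 0, 0.08], [0, 0, 0]], [[0, 0, 0.16], [0, 0, 0]], [[0, 0, 0.24], [0, 0, 0]], [[0, 0, 0.3], [0, 0, 0]], [[0, 0, 0.334], [0, 0, 0]], [[0, 0, 0.334], [0, 0, 0]], [[0, 0, 0.334], [0, 0, 0]]]'

```text
clock: 4.75
tcp_pos: [0.5143, 0.0447, 0.1068]
orientation: [-0.094, 3.139, 0.001]
contact_force: [-0.7, 0.1, -0.2]
grip_width: 0.0854
gripper_force: 0.0
```

servo_tool --commands '[[[0, 0, 0], [0, 0, 0]], [[0, 0, 0], [0, 0, 0]], [[0, 0, 0], [0, 0, 0]], [[0, 0, 0], [0, 0, 0]], [[0, 0, 0], [0, 0, 0]], [[0, 0, 0], [0, 0, 0]], [[0, 0, 0], [0, 0, 0]], [[0, 0, 0], [0, 0, 0]]]' --claw 0.6 --squeeze 20

```text
clock: 5.55
tcp_pos: [0.5142, 0.0446, 0.1067]
orientation: [-0.094, 3.139, 0.001]
contact_force: [-1.5, 0.1, 6.1]
grip_width: 0.0576
gripper_force: 20.8
```

servo_tool --commands '[[[-0.01, 0, -0.003], [0, 0, 0]], [[-0.02, 0, -0.003], [0, 0, 0]], [[-0.04, 0, -0.003], [0, 0, 0]], [[-0.06, 0, -0.003], [0, 0, 0]], [[-0.08, 0, -0.003], [0, 0, 0]], [[-0.1, 0, -0.003], [0, 0, 0]], [[-0.12, 0, -0.003], [0, 0, 0]], [[-0.14, 0, -0.003], [0, 0, 0]], [[-0.15, 0, -0.003], [0, 0, 0]], [[-0.15, 0, -0.003], [0, 0, 0]]]'

```text
clock: 6.55
tcp_pos: [0.5496, 0.0468, 0.1066]
orientation: [0.094, -3.136, -0.0]
contact_force: [-7.6, 0.6, 7.5]
grip_width: 0.058
gripper_force: 22.7
```

servo_tool --commands '[[[0, 0, -0.004], [0, 0, 0]], [[-0.008, 0, -0.004], [0, 0, 0]], [[-0.016, 0, -0.004], [0, 0, 0]], [[-0.024, 0, -0.004], [0, 0, 0]], [[-0.024, 0, -0.004], [0, 0, 0]]]'

```text
clock: 7.05
tcp_pos: [0.5576, 0.047, 0.1075]
orientation: [-0.094, 3.14, -0.0]
contact_force: [0.4, 0.8, -1.0]
grip_width: 0.0576
gripper_force: 21.8
```

servo_tool --commands '[[[-0.008, 0, 0], [0, 0, 0]], [[-0.016, 0, 0], [0, 0, 0]], [[-0.024, 0, 0], [0, 0, 0]], [[-0.024, 0, 0], [0, 0, 0]]]'

```text
clock: 7.45
tcp_pos: [0.5634, 0.0474, 0.1076]
orientation: [-0.094, 3.14, 0.0]
contact_force: [-0.4, -0.2, -1.5]
grip_width: 0.0577
gripper_force: 21.8
```

servo_tool --commands '[[[-0.008, 0, 0], [0, 0, 0]], [[-0.016, 0, 0], [0, 0, 0]], [[-0.024, 0, 0], [0, 0, 0]], [[-0.024, 0, 0], [0, 0, 0]]]'

```text
clock: 7.85
tcp_pos: [0.5694, 0.0478, 0.1076]
orientation: [-0.094, 3.14, 0.0]
contact_force: [-0.3, -0.4, -0.8]
grip_width: 0.0576
gripper_force: 21.8
```

No resistance well past the step, so drum_a seems to fit. I'll carry on to home.

servo_tool --commands '[[[-0.008, 0, 0], [0, 0, 0]], [[-0.016, 0, 0], [0, 0, 0]], [[-0.024, 0, 0], [0, 0, 0]], [[-0.032, 0, 0], [0, 0, 0]], [[-0.04, 0, 0], [0, 0, 0]], [[-0.048, 0, 0], [0, 0, 0]], [[-0.056, 0, 0], [0, 0, 0]], [[-0.06, 0, 0], [0, 0, 0]], [[-0.06, 0, 0], [0, 0, 0]]]'

```text
clock: 8.75
tcp_pos: [0.5841, 0.0487, 0.1075]
orientation: [-0.094, 3.14, 0.0]
contact_force: [0.2, -0.8, -1.4]
grip_width: 0.0574
gripper_force: 21.8
```

servo_tool --commands '[[[-0.004, 0, 0], [0, 0, 0]], [[-0.008, 0, 0], [0, 0, 0]], [[-0.012, 0, 0], [0, 0, 0]], [[-0.016, 0, 0], [0, 0, 0]], [[-0.016, 0, 0], [0, 0, 0]]]'

```text
clock: 9.25
tcp_pos: [0.5881, 0.0489, 0.1075]
orientation: [-0.094, 3.14, 0.0]
contact_force: [0.5, -0.3, -1.2]
grip_width: 0.0575
gripper_force: 21.8
```

Travel is 74 mm. Now 1 mm steps until it touches the face.

servo_tool --commands '[[[-0.004, 0, 0], [0, 0, 0]], [[-0.008, 0, 0], [0, 0, 0]], [[-0.012, 0, 0], [0, 0, 0]], [[-0.012, 0, 0], [0, 0, 0]]]'

```text
clock: 9.65
tcp_pos: [0.5912, 0.0491, 0.1076]
orientation: [-0.094, 3.14, 0.0]
contact_force: [0.6, 0.5, -1.9]
grip_width: 0.0574
gripper_force: 21.8
```

servo_tool --commands '[[[-0.004, 0, 0], [0, 0, 0]], [[-0.008, 0, 0], [0, 0, 0]], [[-0.008, 0, 0], [0, 0, 0]]]'

```text
clock: 9.95
tcp_pos: [0.5932, 0.0492, 0.1076]
orientation: [-0.094, 3.14, 0.0]
contact_force: [0.3, -1.3, -1.8]
grip_width: 0.0574
gripper_force: 21.8
```

servo_tool --commands '[[[-0.004, 0, 0], [0, 0, 0]], [[-0.008, 0, 0], [0, 0, 0]], [[-0.008, 0, 0], [0, 0, 0]]]'

```text
clock: 10.25
tcp_pos: [0.5942, 0.0493, 0.1073]
orientation: [0.094, -3.138, 0.0]
contact_force: [-3.6, -0.4, -1.1]
grip_width: 0.0575
gripper_force: 22.1
```

servo_tool --commands '[[[-0.004, 0, 0.004], [0, 0, 0]], [[-0.004, 0, 0.004], [0, 0, 0]], [[-0.004, 0, 0.004], [0, 0, 0]]]'

```text
clock: 10.55
tcp_pos: [0.5943, 0.0492, 0.1067]
orientation: [0.094, -3.137, -0.0]
contact_force: [-8.1, 0.3, 5.6]
grip_width: 0.0579
gripper_force: 22.9
```

It touched the face with 8 N, so drum_a is home. I'll release, rise and verify.

servo_tool --commands '[[[0, 0, 0], [0, 0, 0]], [[0, 0, 0], [0, 0, 0]], [[0, 0, 0], [0, 0, 0]], [[0, 0, 0], [0, 0, 0]], [[0, 0, 0], [0, 0, 0]], [[0, 0, 0], [0, 0, 0]]]' --claw 0

```text
clock: 11.15
tcp_pos: [0.5961, 0.0494, 0.1066]
orientation: [-0.094, 3.14, 0.0]
contact_force: [-0.1, 0.3, -0.3]
grip_width: 0.0856
gripper_force: 0.0
```

servo_tool --commands '[[[0.02, 0, -0.06], [0, 0, 0]], [[0.04, 0, -0.12], [0, 0, 0]], [[0.06, 0, -0.2], [0, 0, 0]], [[0.1, 0, -0.3], [0, 0, 0]], [[0.15, 0, -0.4], [0, 0, 0]], [[0.2, 0, -0.5], [0, 0, 0]], [[0.25, 0, -0.6], [0, 0, 0]], [[0.3, 0, -0.65], [0, 0, 0]], [[0.3, 0, -0.65], [0, 0, 0]], [[0.3, 0, -0.65], [0, 0, 0]]]'

```text
clock: 12.15
tcp_pos: [0.5212, 0.0449, 0.2698]
orientation: [-0.094, 3.138, 0.001]
contact_force: [-0.8, -0.8, -0.5]
grip_width: 0.0853
gripper_force: 0.0
```

Run:
```python
import sys; sys.argv=['','pics/w2.png']
from look import *
fit(box(P,[.50,-.0,.09],[.64,.1,.15]),'a'); fit(box(P,[.5,-.0,.118],[.635,.1,.15]),'a hi')
plan([.493,.228,.27],181); plan([.475,.40,.25],180)
```

```text
a 6012 c [601.5  43.1] wh 76.7 76.9 ang 89.96 z98 0.1314
a hi 4238 c [599.9  49.9] wh 71.5 50.2 ang 2.04 z98 0.1314
shift [ 0.0682  0.738  -0.0035] turn [0.0001 0.0003 0.0271]
shift [0.0988 1.429  0.0766] turn [0.0001 0.0002 0.0382]
```

View pics/w2.png

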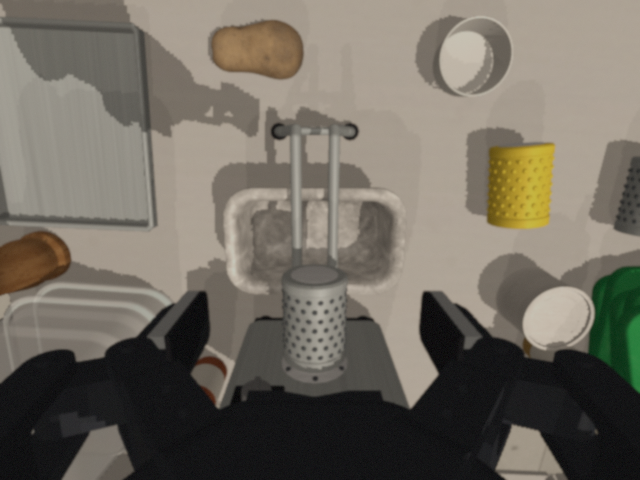

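Drum_a sits against the bearing face at (313,320), with centre x near 0.60. So drum_b at the right edge (630,200) goes to the tray.

servo_tool --commands '[[[0.01, 0.08, 0], [0, 0, 0.005]], [[0.02, 0.18, 0], [0, 0, 0.01]], [[0.03, 0.28, 0], [0, 0, 0.015]], [[0.04, 0.38, 0], [0, 0, 0.02]], [[0.05, 0.48, 0], [0, 0, 0.02]], [[0.05, 0.58, 0], [0, 0, 0.025]], [[0.06, 0.68, 0], [0, 0, 0.03]], [[0.07, 0.78, 0], [0, 0, 0.03]], [[0.08, 0.88, 0], [0, 0, 0.035]], [[0.08, 0.98, 0], [0, 0, 0.035]], [[0.08, 0.98, 0], [0, 0, 0.035]]]'

```text
clock: 13.3
tcp_pos: [0.4852, 0.2925, 0.2676]
orientation: [0.017, -3.14, -0.001]
contact_force: [0.2, 0.2, -0.0]
grip_width: 0.0852
gripper_force: 0.0
```

servo_tool --commands '[[[0, 0.1, 0], [0, 0, 0]], [[0, 0.2, 0], [0, 0, 0]], [[0, 0.3, 0], [0, 0, 0]], [[0, 0.4, 0], [0, 0, 0]], [[0, 0.45, 0], [0, 0, 0]], [[0, 0.45, 0], [0, 0, 0]], [[0, 0.45, 0], [0, 0, 0]]]'

```text
clock: 14.0
tcp_pos: [0.4864, 0.3992, 0.2684]
orientation: [0.006, -3.141, 0.003]
contact_force: [-0.1, -0.8, 0.3]
grip_width: 0.0855
gripper_force: 0.0
```

Run:
```python
import sys; sys.argv=['','pics/w3.png']
from look import *
fit(box(P,[.42,.34,.02],[.56,.46,.08]),'b'); fit(box(P,[.42,.34,.04],[.56,.46,.08]),'b hi')
print(r.get_obs()['tcp_pos']); plan([.4866,.401,.032],180)
```

```text
b 4525 c [486.7 403.2] wh 81.6 57.9 ang 1.62 z98 0.0579
b hi 4176 c [486.8 403.1] wh 81.5 53.8 ang 1.52 z98 0.058
[0.48652554 0.39884646 0.26867477]
shift [-5.000e-04  1.000e-02  9.467e-01] turn [-0.0009 -0.0001  0.002 ]
```

View pics/w3.png

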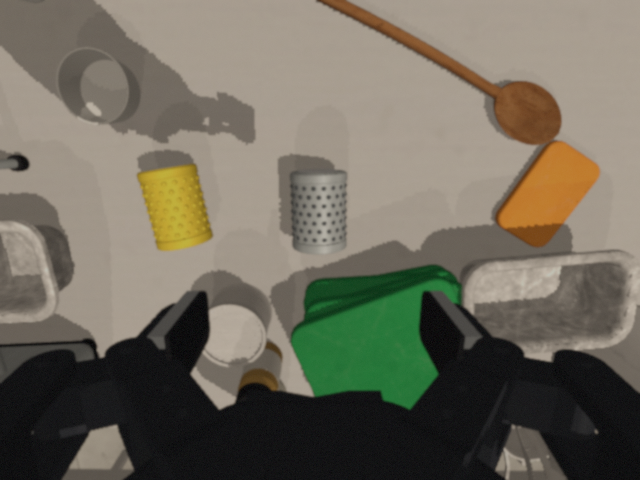

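The grey drum_b is at (318,210), yaw 1.5°. The green box at (380,300) is close, so I'll check its clearance.

Run:
```python
from h import *
for f in ['top','scene']:
    P=np.load(f+'.npy').reshape(-1,3)
    for y0 in (.31,.35,.40,.45):
        q=P[(P[:,0]>.53)&(P[:,0]<.7)&(P[:,1]>y0)&(P[:,1]<y0+.05)&(P[:,2]>.03)]
        if len(q): print(f,y0,q[:,0].min().round(3),np.percentile(q[:,2],98).round(3))
plan([.4820,.4025,.032],181.5)
```

```text
top 0.31 0.583 0.105
top 0.35 0.583 0.102
top 0.4 0.569 0.077
top 0.45 0.555 0.076
scene 0.31 0.582 0.098
scene 0.35 0.58 0.097
scene 0.4 0.571 0.07
scene 0.45 0.552 0.07
shift [0.0179 0.0161 0.9467] turn [-0.0009 -0.0001 -0.0147]
```

servo_tool --commands '[[[0.018, 0.016, 0.08], [0, 0, -0.015]], [[0.018, 0.016, 0.18], [0, 0, -0.015]], [[0.018, 0.016, 0.28], [0, 0, -0.015]], [[0.018, 0.016, 0.38], [0, 0, -0.015]], [[0.018, 0.016, 0.48], [0, 0, -0.015]], [[0.018, 0.016, 0.56], [0, 0, -0.015]], [[0.018, 0.016, 0.64], [0, 0, -0.015]], [[0.018, 0.016, 0.7], [0, 0, -0.015]], [[0.018, 0.016, 0.7], [0, 0, -0.015]], [[0.018, 0.016, 0.7], [0, 0, -0.015]]]'

```text
clock: 15.05
tcp_pos: [0.4818, 0.4042, 0.0945]
orientation: [-0.044, 3.141, -0.0]
contact_force: [-1.5, -0.1, 0.8]
grip_width: 0.0857
gripper_force: 0.0
```

Run:
```python
from h import *
plan([.4820,.4025,.033],181.5)
```

```text
shift [-0.0004 -0.007   0.246 ] turn [-0.      0.0002  0.001 ]
```

servo_tool --commands '[[[0, -0.007, 0.06], [0, 0, 0]], [[0, -0.007, 0.12], [0, 0, 0]], [[0, -0.007, 0.18], [0, 0, 0]], [[0, -0.007, 0.22], [0, 0, 0]], [[0, -0.007, 0.24], [0, 0, 0]], [[0, -0.007, 0.246], [0, 0, 0]], [[0, -0.007, 0.246], [0, 0, 0]], [[0, -0.007, 0.246], [0, 0, 0]]]'

```text
clock: 15.85
tcp_pos: [0.4818, 0.4033, 0.0331]
orientation: [-0.045, 3.141, 0.001]
contact_force: [-0.5, 0.2, -0.1]
grip_width: 0.0854
gripper_force: 0.0
```

servo_tool --commands '[[[0, 0, 0], [0, 0, 0]], [[0, 0, 0], [0, 0, 0]], [[0, 0, 0], [0, 0, 0]], [[0, 0, 0], [0, 0, 0]], [[0, 0, 0], [0, 0, 0]], [[0, 0, 0], [0, 0, 0]], [[0, 0, 0], [0, 0, 0]], [[0, 0, 0], [0, 0, 0]]]' --claw 0.7 --squeeze 40

```text
clock: 16.65
tcp_pos: [0.4817, 0.4032, 0.0333]
orientation: [-0.045, 3.141, 0.001]
contact_force: [-0.8, -1.3, 5.7]
grip_width: 0.0569
gripper_force: 43.3
```

servo_tool --commands '[[[0, 0, -0.02], [0, 0, 0]], [[0, 0, -0.06], [0, 0, 0]], [[0, 0, -0.12], [0, 0, 0]], [[0, 0, -0.2], [0, 0, 0]], [[0, 0, -0.3], [0, 0, 0]], [[0, 0, -0.4], [0, 0, 0]], [[0, 0, -0.5], [0, 0, 0]], [[0, 0, -0.6], [0, 0, 0]], [[0, 0, -0.7], [0, 0, 0]], [[0, 0, -0.8], [0, 0, 0]], [[0, 0, -0.88], [0, 0, 0]], [[0, 0, -0.88], [0, 0, 0]], [[0, 0, -0.88], [0, 0, 0]]]'

```text
clock: 17.95
tcp_pos: [0.4813, 0.4028, 0.2529]
orientation: [-0.045, 3.141, 0.001]
contact_force: [-0.1, -0.8, -1.9]
grip_width: 0.0566
gripper_force: 43.3
```

Run:
```python
from h import *
P=np.load('top.npy').reshape(-1,3); Q=np.load('scene.npy').reshape(-1,3)
for q in (P,Q):
    t=q[(q[:,0]>.34)&(q[:,0]<.6)&(q[:,1]>-.34)&(q[:,1]<-.1)&(q[:,2]>.012)&(q[:,2]<.03)]
    # edges: rim lines, per side
    s=t[(t[:,0]>.42)&(t[:,0]<.5)]; e=t[(t[:,1]>-.26)&(t[:,1]<-.18)]
    print('rim y',np.percentile(s[:,1],[2,98]).round(3),'rim x',np.percentile(e[:,0],[2,50,98]).round(3))
print(r.get_obs()['joints'])
plan([.46,.18,.255],181.5); plan([.46,-.06,.255],181.5); plan([.458,-.217,.255],181.5)
```

```text
rim y [-0.305 -0.131] rim x [0.355 0.556 0.595]
rim y [-0.309 -0.133] rim x [0.355 0.555 0.584]
[-0.8585008   0.39606539  0.08286922  1.67742133 -0.03651425  1.06889848
  0.83480577]
shift [ 0.1104 -0.8883 -0.009 ] turn [0.0003 0.0003 0.0015]
shift [ 0.1378 -1.8479 -0.0095] turn [0.0003 0.0003 0.0015]
shift [ 0.1637 -2.4754 -0.0099] turn [0.0003 0.0003 0.0015]
```

servo_tool --commands '[[[0.01, -0.05, 0], [0, 0, 0]], [[0.01, -0.14, 0], [0, 0, 0]], [[0.02, -0.24, 0], [0, 0, 0]], [[0.03, -0.34, 0], [0, 0, 0]], [[0.04, -0.44, 0], [0, 0, 0]], [[0.05, -0.54, 0], [0, 0, 0]], [[0.06, -0.64, 0], [0, 0, 0]], [[0.07, -0.74, 0], [0, 0, 0]], [[0.08, -0.84, 0], [0, 0, 0]], [[0.08, -0.9, 0], [0, 0, 0]]]'

```text
clock: 18.95
tcp_pos: [0.4666, 0.1741, 0.2513]
orientation: [0.041, -3.139, 0.003]
contact_force: [-0.2, -0.3, -2.3]
grip_width: 0.0574
gripper_force: 43.3
```

servo_tool --commands '[[[0.01, -0.05, 0], [0, 0, 0]], [[0.01, -0.14, 0], [0, 0, 0]], [[0.02, -0.24, 0], [0, 0, 0]], [[0.03, -0.34, 0], [0, 0, 0]], [[0.04, -0.44, 0], [0, 0, 0]], [[0.05, -0.54, 0], [0, 0, 0]], [[0.06, -0.64, 0], [0, 0, 0]], [[0.07, -0.74, 0], [0, 0, 0]], [[0.08, -0.84, 0], [0, 0, 0]], [[0.08, -0.9, 0], [0, 0, 0]], [[0.08, -0.9, 0], [0, 0, 0]]]'

```text
clock: 20.05
tcp_pos: [0.4539, -0.0499, 0.2523]
orientation: [0.04, -3.141, 0.001]
contact_force: [-0.3, -0.9, -2.1]
grip_width: 0.057
gripper_force: 43.3
```

Run:
```python
from h import *
print(r.get_obs()['joints'],r.get_obs()['grip_width']);plan([.45,-.219,.25],181.5)
```

```text
[-0.33543717  0.10547194  0.33393459  2.07105193 -0.0411931   0.97163149
  1.61624752] 0.05699941298847877
shift [ 0.0329 -0.6759  0.0096] turn [-0.0003 -0.0002 -0.0005]
```

servo_tool --commands '[[[0, -0.06, 0], [0, 0, 0]], [[0.01, -0.14, 0], [0, 0, 0]], [[0.01, -0.22, 0], [0, 0, 0]], [[0.02, -0.32, 0], [0, 0, 0]], [[0.02, -0.42, 0], [0, 0, 0]], [[0.03, -0.52, 0], [0, 0, 0]], [[0.03, -0.62, 0], [0, 0, 0]], [[0.033, -0.676, 0], [0, 0, 0]], [[0.033, -0.676, 0], [0, 0, 0]], [[0.033, -0.676, 0], [0, 0, 0]]]'

```text
clock: 21.05
tcp_pos: [0.4512, -0.2157, 0.2522]
orientation: [0.047, -3.141, -0.001]
contact_force: [-0.8, -0.1, -2.6]
grip_width: 0.0571
gripper_force: 43.4
```

servo_tool --commands '[[[0, 0, 0.06], [0, 0, 0]], [[0, 0, 0.14], [0, 0, 0]], [[0, 0, 0.22], [0, 0, 0]], [[0, 0, 0.3], [0, 0, 0]], [[0, 0, 0.38], [0, 0, 0]], [[0, 0, 0.46], [0, 0, 0]], [[0, 0, 0.54], [0, 0, 0]], [[0, 0, 0.62], [0, 0, 0]], [[0, 0, 0.68], [0, 0, 0]], [[0, 0, 0.72], [0, 0, 0]], [[0, 0, 0.72], [0, 0, 0]], [[0, 0, 0.72], [0, 0, 0]]]'

```text
clock: 22.25
tcp_pos: [0.4514, -0.2166, 0.0729]
orientation: [-0.046, 3.141, 0.0]
contact_force: [2.0, -0.1, -2.3]
grip_width: 0.0573
gripper_force: 43.3
```

Run:
```python
from h import *
plan([.45,-.219,.042],181.5)
p,d=r.grab_frame('scene'); cv2.imwrite('pics/s2.png',p[...,::-1])
```

```text
shift [ 0.0057 -0.0094  0.1235] turn [0.0001 0.0003 0.0021]
```

View pics/s2.png

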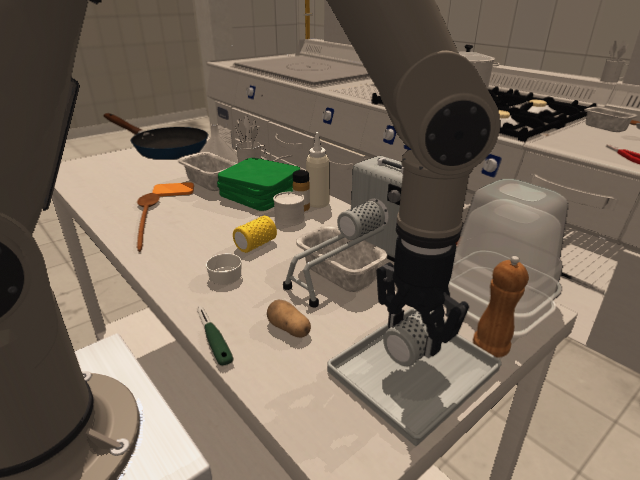

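The scene shows drum_b held over the tray at (408,338) and drum_a home at (362,218), with everything else undisturbed. I'll lower it.

servo_tool --commands '[[[0, 0, 0.03], [0, 0, 0]], [[0, 0, 0.07], [0, 0, 0]], [[0, 0, 0.1], [0, 0, 0]], [[0, 0, 0.12], [0, 0, 0]], [[0, 0, 0.128], [0, 0, 0]], [[0, 0, 0.136], [0, 0, 0]], [[0, 0, 0.14], [0, 0, 0]], [[0, 0, 0.14], [0, 0, 0]]]'

```text
clock: 23.1
tcp_pos: [0.4509, -0.2172, 0.0376]
orientation: [-0.045, 3.141, -0.0]
contact_force: [0.1, 0.4, -3.0]
grip_width: 0.0571
gripper_force: 43.4
```

servo_tool --commands '[[[0, 0, 0.003], [0, 0, 0]], [[0, 0, 0.006], [0, 0, 0]], [[0, 0, 0.006], [0, 0, 0]]]'

```text
clock: 23.4
tcp_pos: [0.451, -0.2172, 0.0362]
orientation: [-0.045, 3.141, -0.0]
contact_force: [-1.6, 0.3, -0.0]
grip_width: 0.0567
gripper_force: 43.6
```

Contact is starting, so half a millimetre more, then release.

servo_tool --commands '[[[0, 0, 0.003], [0, 0, 0]], [[0, 0, 0.003], [0, 0, 0]], [[0, 0, 0.003], [0, 0, 0]]]'

```text
clock: 23.7
tcp_pos: [0.451, -0.2172, 0.0362]
orientation: [-0.045, 3.141, 0.001]
contact_force: [-3.3, 1.4, 11.9]
grip_width: 0.0571
gripper_force: 44.8
```

servo_tool --commands '[[[0, 0, 0], [0, 0, 0]], [[0, 0, 0], [0, 0, 0]], [[0, 0, 0], [0, 0, 0]], [[0, 0, 0], [0, 0, 0]], [[0, 0, 0], [0, 0, 0]], [[0, 0, 0], [0, 0, 0]], [[0, 0, 0], [0, 0, 0]]]' --claw 0

```text
clock: 24.4
tcp_pos: [0.4509, -0.2171, 0.0353]
orientation: [0.045, -3.141, -0.0]
contact_force: [0.3, 0.1, 0.2]
grip_width: 0.0855
gripper_force: 0.0
```

servo_tool --commands '[[[0, 0, -0.03], [0, 0, 0]], [[0, 0, -0.08], [0, 0, 0]], [[0, 0, -0.16], [0, 0, 0]], [[0, 0, -0.25], [0, 0, 0]], [[0, 0, -0.35], [0, 0, 0]], [[0, 0, -0.45], [0, 0, 0]], [[0, 0, -0.55], [0, 0, 0]], [[0, 0, -0.65], [0, 0, 0]], [[0, 0, -0.75], [0, 0, 0]], [[0, 0, -0.8], [0, 0, 0]], [[0, 0, -0.8], [0, 0, 0]], [[0, 0, -0.8], [0, 0, 0]]]'

```text
clock: 25.6
tcp_pos: [0.4505, -0.2169, 0.2349]
orientation: [0.045, -3.141, -0.001]
contact_force: [0.0, 0.8, -0.3]
grip_width: 0.0855
gripper_force: 0.0
```

Run:
```python
import sys; sys.argv=['','pics/w4.png']
from look import *
fit(box(P,[.37,-.29,.035],[.54,-.15,.09]),'b in tray')
p,d=r.grab_frame('scene'); S=cloud('scene',d); cv2.imwrite('pics/s3.png',p[...,::-1])
fit(box(S,[.5,0,.095],[.645,.1,.15]),'a'); fit(box(S,[.37,-.29,.035],[.54,-.15,.09]),'b')
```

```text
b in tray 5387 c [ 455.4 -216.5] wh 81.6 57.3 ang 1.34 z98 0.0601
a 1062 c [603.6  46.7] wh 82.5 58.5 ang 0.13 z98 0.1316
b 1856 c [ 455.3 -218.4] wh 83.2 56.0 ang 1.63 z98 0.0607
```

View pics/s3.png

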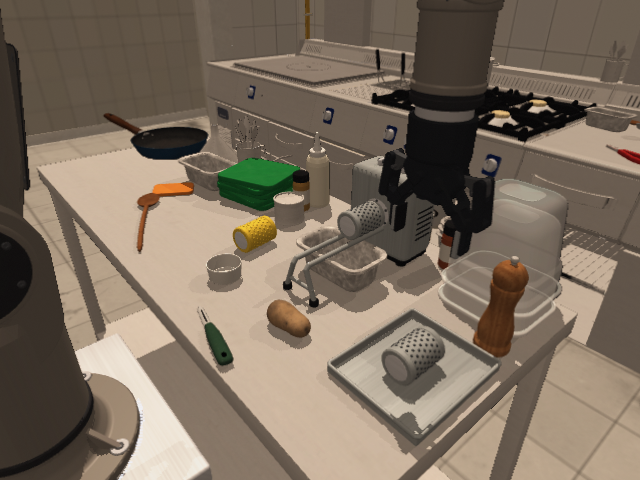

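Drum_b lies in the tray at (413,355), drum_a is home at (362,218), and nothing else has moved. Handing in.

```bash
python3 -c "
from bench import r
print(r.hand_in())"
```

```text
the job is handed in; nothing more can be done
None
```

Drum_a fitted and is fully home on the shaft, drum_b lies in the tray without being dropped, nothing else was disturbed, and the job is handed in; drum_b was never tried on the shaft, because drum_a went fully home.

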